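# Load an eyelet washer into the bench press with the forked paddle

## Task

Load the eyelet press: with the forked paddle lift the large-holed washer off its feeder lane, carry it level, lay the fork lightly on the press's sprung lower die with the washer's hole over the pilot, and draw the fork out so that the washer stays behind, flat on the die. Then lay the paddle flat on the table. Keep your fingers off the washers, never lean on the die (it only wants a few newtons), and leave the other washer and the things lying about where they are.

Things in the scene. Friction and masses are not known exactly. Their poses are not given: they have to be found in the camera images.
- paddle: Loose loading paddle lying flat on the table, 223 mm long, 0.20 kg, flat underside. Origin: on the underside, below the place to grip; x to the fork's tip, z up. Wooden handle on edge, 18 wide (y), 30 high, x = -65 to 45 mm, brass collar 22 wide at its front end. Ahead of it a thin steel blade (see fork)
- fork (a point): Centre of the paddle's fork, on the blade's upper face 130 mm ahead of the paddle's origin: a washer rides centred here. Blade 34 wide, 2.5 thick, ends 28 mm ahead of this point; an open slot 24 wide runs in from the tip to 20 mm behind this point, leaving two tines (y = 12 to 17 mm each side)
- washer: The washer to load: flat steel ring 60 outside, hole 24, 3 thick, about 45 g, loose, lying across the rails of one of the feeder's two lanes. Origin: centre of its underside, z up
- washer_small: The other washer, to be left: also 60 outside and 3 thick but with a 14 mm hole, lying in the other lane
- feeder: Fixed two-lane washer feeder. Origin: on the table, midway between the lanes; front faces -x. Lanes along x at y = +37 and -37 mm; a lane is two rails (x = -37 up, tops 34 mm above the table, inner faces 42 apart) on a base plate 6 thick, 150 wide, from x = -40. Washers start within 2 mm of x = 0 in their lanes' middles
- feeder_stop (a point): Middle of the feeder's end stops: bars that bridge the rails 34 to 42 mm behind the lane's start point x = 0, 34 to 41 mm high. The channel under washer and stop (6 to 34 mm above the table) is open from the front up to x = 87. Magazines (110 high) stand behind, from x = 41
- press: Fixed bench eyelet press, C frame. Origin: on the table, on the lower die's vertical axis. Base x = -55 to 55, y = -55 to 130, 18 high; column at y = 72 to 118, x = -23 to 23: open to -x (its front) and -y. The upper die hangs over the lower one, 50 diameter, underside 120 mm above the table; head from 180 up, lever to 370
- die_axis (a point): On the lower die's axis, 25 mm above the table, under the die: a flat round steel anvil, 64 diameter, on a screwed stem. Its top stands anywhere from 38 to 62 mm above the table; this is not measured, feel for it. A spring lets it sink (1.5 N, then 1 mm per 2 N). In its middle a pilot, 20 diameter, 6 high (upright for 4.2, then bevelled to 16), for the washer's hole
- marker_a: Paint marker lying near the robot, right of the middle, 130 long, 18 thick, loose, a bystander
- marker_b: Paint marker lying near the robot, left, loose, a bystander
- tape_roll: Roll of clear tape, 90 diameter, 19 high, loose, a bystander
- mug: Mug, 84 diameter, 90 high, loose, a bystander
- water_bottle: Water bottle, 64 diameter, 190 high, loose, a bystander

How it is judged:
By the outcome, as a careful person would: the job done as asked, in the order asked, and still so for the second after the job is handed in, with the robot touching nothing.
It also fails if it takes over 72 s, if anything falls off the work surface, if the arm or the gripper's body presses on something with over 40 N, if the wrist force passes 120 N, or if a joint passes its speed limit or range.

## Robot

A 6-joint arm with a two-finger parallel gripper is mounted at the origin on the work surface. World frame = base frame: x ahead of the robot, y to its left, z up, the work surface at z = 0. Lengths are in mm, angles in rad, forces in N, time in s.
With the tool pointing down it reaches from about 275 to 825 mm from the base axis. Payload 4.9 kg.
Tool frame: the origin (TCP) lies at the very end of the fingers, on their centre line; the grasp point (between the pads) lies 19 mm behind it; z points along the fingers, y is the line along which they close (so a half turn about z gives the same grasp; the last joint's range is limited). The gripper opens to 85 mm and grips with 20 to 120 N. Pads are 22 mm wide; open, the fingers measure 114 mm over their backs; the gripper's body (76 mm by 85 mm) begins 54 mm behind the grasp point. The pads swing forward as they close: fully open they stand 13 mm farther back than shut.
Start: joints at [-1.47, 0.326, -0.193, 1.052, 0, 1.437], TCP at [127.968, -534.923, 231.281] pointing down, gripper open.
Joint ranges: [-2.65, 2.65], [-0.97, 1.79], [-1.3, 1.35], [-1.93, 2.1], [-1.47, 1.37], [-3.14, 3.14]. Speed limits (rad/s): [2.57, 2.57, 3.14, 3.14, 3.14, 3.14].

## Interface

Orientations are given as [roll, pitch, yaw] about the fixed x, y, z axes, in that order (R = Rz(yaw) Ry(pitch) Rx(roll)).
In Python, from bench import bot, solve_ik, imaging gives the robot as it stands. Calls block until the motion is done:
- bot.move_ptp(position, orientation): joint-space move of the TCP to a pose.
- bot.movel(position, rot=None, max_speed=150, threshold=None): straight line of the TCP; rot=None keeps the orientation; max_speed is the mean speed in mm/s. With threshold (N) it stops when the force on the tool has changed by that much, and returns True; else False.
- bot.move_j(angles): joint-space move.
- bot.grip(opening, effort=None): opening from 0.0 (shut) to 1.0 (fully open); effort is the grip in N (None keeps the last); returns when the fingers have stopped.
- bot.dwell(seconds).
- solve_ik(position, orientation): joint angles nearest the present ones, or None.
- bot.get_state(): the state.
- imaging.capture(name): name is "side" or "top"; returns the picture (384x512x3 uint8, blue, green, red); there is no depth.
- imaging.camera_model(name): a dict with "K" (3x3 intrinsics, pixels), "k1" (the pictures are not rectified: a ray, as slopes to the right and down, at radius r is drawn at 1 + k1 r^2 times it, then the intrinsics apply), "position" and "rotation" of the camera in the world. Camera axes: x right, y up, looking along -z (the intrinsics and any distortion apply to the point x, -y, -z); pixel columns grow to the right and rows downward; lengths in mm; the calibration is good to about 2 mm. A picture is of the moment at which its call begins. camera_model takes no time and is no camera call.
A pose or a line that the arm cannot do raises bot.IKError and nothing moves.
- bot.sign_off(): hands the job in; it is judged then, once.
The state is a dict: "t": time; "qpos": joint angles; "joint_velocities": joint speeds; "effort": joint torques, N m; "tcp_pos": TCP position; "orientation": TCP orientation; "contact_force": force on the tool from outside, world axes, zero at the start; "wrist_torque": the same for the moment, N m; "opening": opening from 0.0 (shut) to 1.0 (fully open); "gripper_force": force on a finger pad.
Only numpy, scipy, OpenCV 4.12 (cv2) and the standard library are available. Lean on these libraries where they do the work, as an engineer would, in place of code of your own. Each camera call takes 0.05 s, during which the arm holds its last target. There are 200 camera calls.

## Working session

There is one attempt and no reset: what is moved stays moved. The work goes in short steps, each a Python script; the robot and the scene stay as the last script left them, time stands still between calls to the robot, and variables do not carry over. Pictures are saved under pics/ and viewed, at most 10 in all, crops included, and the job is handed in when it is done.

```bash
mkdir -p pics; ls
python3 - <<'E'
from bench import bot, imaging
import cv2
for n in ("top","side"):
    im=imaging.capture(n); cv2.imwrite(f"pics/{n}0.png",cv2.resize(im,(800,600),interpolation=cv2.INTER_CUBIC)); cv2.imwrite(f"raw_{n}0.png",im)
    print(n,imaging.camera_model(n))
s=bot.get_state();print(s)
E
```

```text
pics
top {'K': array([[478.4099152 ,   0.        , 264.82614133],
       [  0.        , 478.4099152 , 193.54196974],
       [  0.        ,   0.        ,   1.        ]]), 'k1': -0.051268754590991505, 'position': array([ 475.3482071 ,  -35.56218929, 1133.34005994]), 'rotation': array([ 0.07656451, -0.02238723, -1.60132907])}
side {'K': array([[462.64523844,   0.        , 261.74002077],
       [  0.        , 462.64523844, 193.24165185],
       [  0.        ,   0.        ,   1.        ]]), 'k1': -0.15561001156053395, 'position': array([-34.90973549, 789.21157082, 791.31245135]), 'rotation': array([ 0.9540581 ,  0.02428995, -2.54841433])}
{'t': 0.1, 'qpos': array([-1.47020456e+00,  3.26883296e-01, -1.93512869e-01,  1.05197113e+00,
       -2.92371134e-05,  1.43660642e+00]), 'joint_velocities': array([-0.00037888, -0.00040837,  0.00341323, -0.00199707, -0.00161975,
       -0.00022616]), 'effort': array([ 1.02099406e-03, -4.44239223e+01,  2.63037872e+01,  7.93954299e-03,
       -1.37214224e-04, -1.25611641e-05]), 'tcp_pos': array([ 127.90128071, -534.379874  ,  230.56175071]), 'orientation': array([-3.14003190e+00, -1.81201000e-04,  2.34781548e-01]), 'contact_force': array([ 0.0246083 , -0.4421396 ,  0.57520987]), 'wrist_torque': array([-0.01399837, -0.00496997, -0.00255574]), 'gripper_force': 0.0, 'opening': 1.0000936016159525}
```

View pics/top0.png

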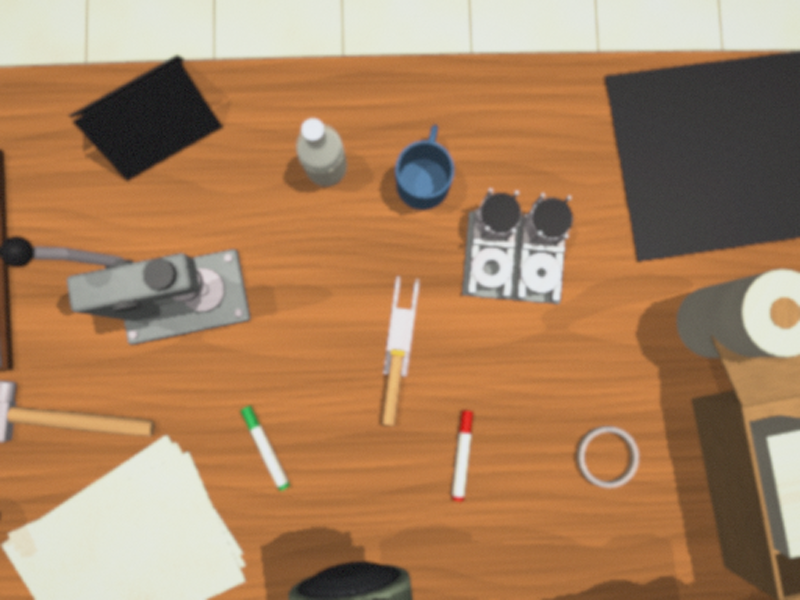

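View pics/side0.png

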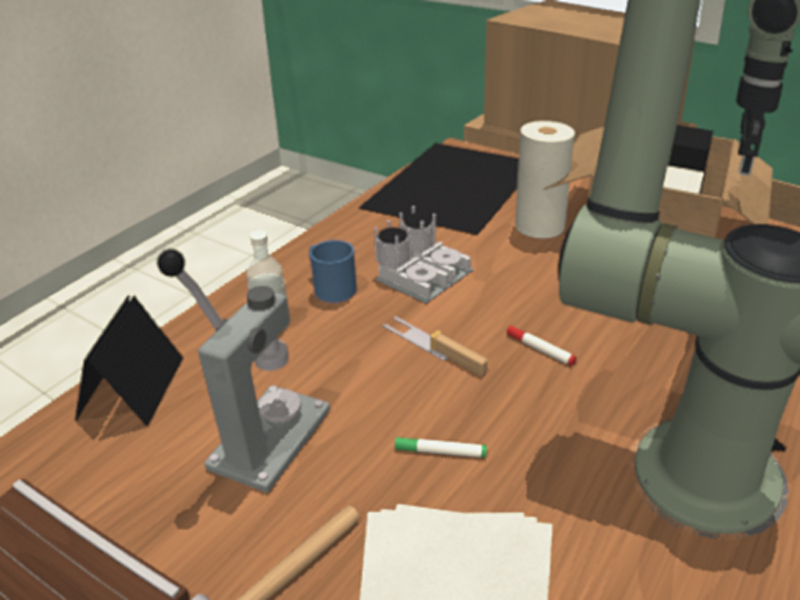

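The top view shows the paddle at about (400,350), pointing up the picture (+x). The feeder lanes are at (491,267) and (541,272), and the press die is at (203,290). Next I'll enlarge the parts that matter.

```bash
cat > h.py <<'E'
import numpy as np, cv2
from scipy.spatial.transform import Rotation as R
from bench import bot, imaging, solve_ik
def ray(n,u,v):
    m=imaging.camera_model(n);K=m["K"]
    d=np.array([(u-K[0,2])/K[0,0],(v-K[1,2])/K[1,1]]);s=d.copy()
    for _ in range(20): s=d/(1+m["k1"]*(s@s))
    return m["position"],R.from_euler("xyz",m["rotation"]).apply([s[0],-s[1],-1])
def at(n,u,v,z):
    p,d=ray(n,u,v);return p+d*(z-p[2])/d[2]
def proj(n,P):
    m=imaging.camera_model(n);K=m["K"]
    c=R.from_euler("xyz",m["rotation"]).inv().apply(np.asarray(P,float)-m["position"])
    s=np.array([c[0],-c[1]])/-c[2];s=s*(1+m["k1"]*(s@s))
    return K[0,0]*s[0]+K[0,2],K[1,1]*s[1]+K[1,2]
def crop(im,x,y,w,h,k,f):
    cv2.imwrite(f,cv2.resize(im[y:y+h,x:x+w],None,fx=k,fy=k,interpolation=cv2.INTER_CUBIC))
E
python3 - <<'E'
from h import *
t=cv2.imread("raw_top0.png");s=cv2.imread("raw_side0.png")
crop(t,235,115,133,100,6,"pics/c1.png")   # feeder+fork tip
a=cv2.resize(t[170:280,235:275],None,fx=5.4,fy=5.4,interpolation=cv2.INTER_CUBIC) # paddle
b=cv2.resize(t[150:230,70:165],None,fx=6,fy=6,interpolation=cv2.INTER_CUBIC)
c=np.zeros((600,800,3),np.uint8);c[:a.shape[0],:a.shape[1]]=a;c[:b.shape[0],220:220+b.shape[1]]=b
cv2.imwrite("pics/c2.png",c);print(a.shape,b.shape)
E
```

```text
(594, 216, 3) (480, 570, 3)
```

View pics/c1.png

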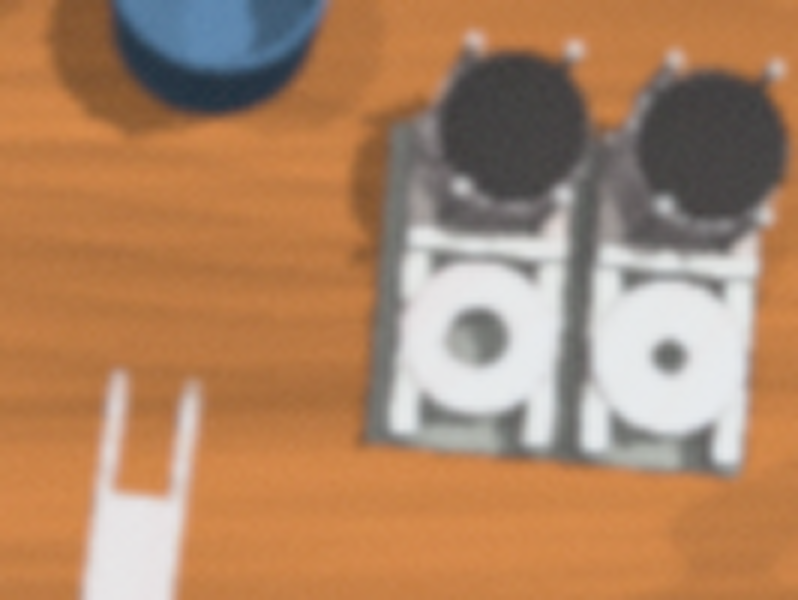

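View pics/c2.png

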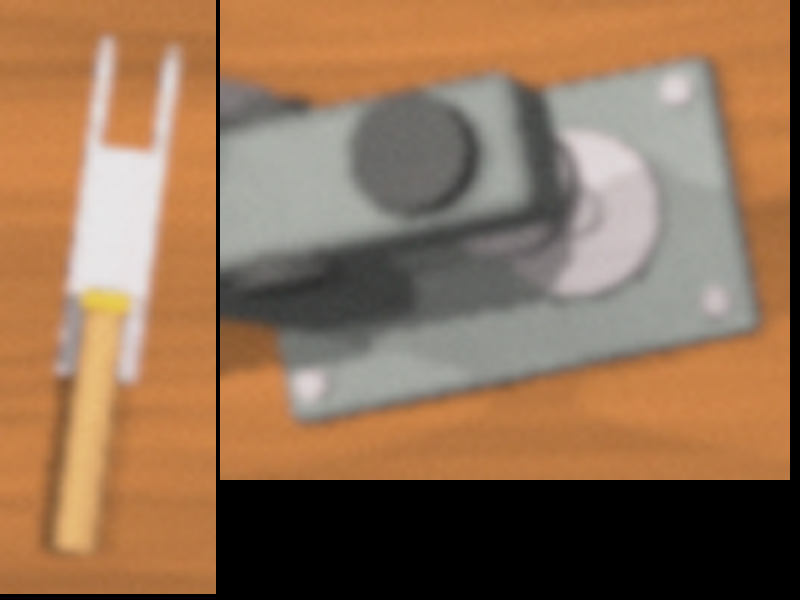

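Run:
```python
from h import *
np.set_printoptions(precision=1,suppress=True)
f=lambda px,py,k,ox,oy,z: at("top",(px+.5)/k-.5+ox,(py+.5)/k-.5+oy,z)
A=lambda x,y,z:f(x,y,6,235,115,z)
B=lambda x,y,z:f(x,y,5.4,235,170,z)
C=lambda x,y,z:f(x-220,y,6,70,150,z)
tl,tr=A(117,370,2.5),A(193,382,2.5)
sl=(A(113,493,2.5)+A(172,497,2.5))/2
hr=(B(53,552,30)+B(95,554,30))/2; cf=B(105,291,30)
br=(B(56,376,2.5)+B(138,382,2.5))/2
tip=(tl+tr)/2
d=tip-br
print("tips",tl,tr,np.linalg.norm(tl-tr),"slot",sl,"handle rear",hr,"collar front",cf,"blade rear",br)
print("len tip-hr",np.linalg.norm((tip-hr)[:2]),"tip-slot",np.linalg.norm(tip-sl))
for n,v in(("tip-br",d),("tip-hr",tip-hr),("tip-cf",tip-cf)):print(n,np.degrees(np.arctan2(v[1],v[0])),np.linalg.norm(v[:2]))
w,s=A(479,338,37),A(667,357,37)
print("washers",w,s,np.linalg.norm(w-s),np.degrees(np.arctan2(*(-(w-s)[:2]*[-1,1]))))
fl,fr=A(365,440,6),A(740,472,6);e=fl-fr
print("feeder",fl,fr,np.linalg.norm(e),"yaw",np.degrees(np.arctan2(-e[0],e[1])))
a,b,c=C(710,60,18),C(760,325,18),C(297,422,18)
print("press",a,b,c,np.linalg.norm(a-b),np.linalg.norm(b-c))
e=c-b;yaw=np.arctan2(-e[0],e[1]);e2=a-b;print(np.degrees(yaw),np.degrees(np.arctan2(e2[1],e2[0])))
L=np.array([[55,-55],[-55,-55],[-55,130]]);P=np.array([a,b,c])[:,:2]
U,_,V=np.linalg.svd((L-L.mean(0)).T@(P-P.mean(0)));M=(U@V).T
o=P.mean(0)-M@L.mean(0);print("press o",o,np.degrees(np.arctan2(M[1,0],M[0,0])))
print("res",L@M.T+o-P)
for z in (38,50,62):print(z,[round(float((q+.5)*6-.5),0) for q in np.array(proj("top",[*o,z]))-[70,150]])
q=bot.get_state()
for yw in(0,):
  for p in ([*w[:2],100],[*o,100]):print(solve_ik(p,[np.pi,0,0]))
```

```text
tips [603.2 -39.2   2.5] [597.6 -69.2   2.5] 30.481710204827827 slot [553.3 -47.9   2.5] handle rear [380.5 -19.6  30. ] collar front [490.8 -35.9  30. ] blade rear [453.  -31.3   2.5]
len tip-hr 222.67167539134786 tip-slot 47.519580332506884
tip-br -8.8359361588216 149.15962772580937
tip-hr -8.956310802417262 222.67167539134786
tip-cf -9.494804056884108 111.11203274261175
washers [ 607.9 -179.    37. ] [ 598.5 -251.6   37. ] 73.23098318058132 172.65501622081743
feeder [ 572.3 -136.3    6. ] [ 555.4 -284.9    6. ] 149.5251541327236 yaw -6.513505118636445
press [647.7 200.9  18. ] [543.4 182.7  18. ] [510.8 363.1  18. ] 105.90604188961956 183.3512107628443
10.216658020490609 9.889149262443212
press o [586.5 245.4] 9.771166841692915
res [[ 2.3 -0.3]
 [-1.7 -0.8]
 [-0.6  1.1]]
38 [364.0, 214.0]
50 [356.0, 211.0]
62 [348.0, 208.0]
[-0.4  0.6 -0.1  0.9  0.   2.7]
[ 0.3  0.6 -0.1  0.9  0.  -2.9]
```

```bash
cat >> h.py <<'E'
def down(yaw_deg): 
    y=np.radians(yaw_deg)+np.pi
    return [np.pi,0,(y+np.pi)%(2*np.pi)-np.pi]
def st(m=""):
    s=bot.get_state();print(m,"t%.1f"%s["t"],s["tcp_pos"].round(2),np.degrees(s["orientation"]).round(2),"F",s["contact_force"].round(2),"M",s["wrist_torque"].round(3),"op%.3f gf%.1f"%(s["opening"],s["gripper_force"]),"q6 %.2f"%s["qpos"][5]);return s
E
python3 - <<'E'
from h import *
o=down(-8.95)
bot.move_ptp([444.5,-29.7,130],o);st("above")
bot.movel([444.5,-29.7,6.5]);st("low")
bot.grip(0.0,90);st("grip")
bot.movel([444.5,-29.7,60]);bot.dwell(.2);st("lift")
im=imaging.capture("top");cv2.imwrite("raw_top1.png",im);im2=imaging.capture("side");cv2.imwrite("raw_side1.png",im2)
c=np.hstack([cv2.resize(im[150:290,200:330],(520,560)),cv2.resize(im2[170:310,220:290],(280,560))]);cv2.imwrite("pics/g1.png",c)
E
```

```text
above t2.3 [444.85 -30.36 130.16] [-1.7999e+02  3.0000e-02  1.7098e+02] F [ 1.   -0.54 -0.04] M [-0.016  0.019 -0.021] op0.996 gf0.0 q6 -0.08
low t3.2 [445.09 -29.94   7.  ] [-1.8000e+02  5.0000e-02  1.7104e+02] F [ 0.37 -0.03  0.36] M [-0.015 -0.048 -0.045] op1.001 gf0.0 q6 -0.08
grip t3.9 [444.71 -29.65   7.02] [1.7999e+02 3.0000e-02 1.7105e+02] F [-1.46  0.02  6.05] M [ 0.173  0.259 -0.009] op0.188 gf88.7 q6 -0.08
lift t4.6 [443.53 -29.46  58.96] [ 1.7999e+02 -1.2000e-01  1.7105e+02] F [ 0.46 -0.11 -1.34] M [ 0.031 -0.009  0.006] op0.193 gf87.8 q6 -0.08
```

View pics/g1.png

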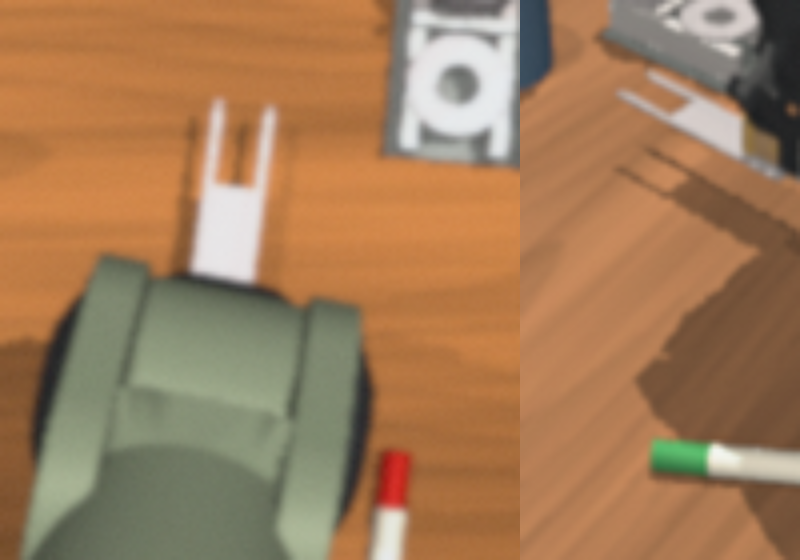

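The paddle is gripped level. Fork tips are at about raw (254.5,175) and (267.8,176.8). Next I'll check the fork offset and where the red marker lies against the approach.

Run:
```python
from h import *
np.set_printoptions(precision=1,suppress=True)
y=np.radians(-8.95);u=np.array([np.cos(y),np.sin(y)])
z=58.96-7+2.5
a,b=at("top",200+218/4,150+100/4,z),at("top",200+271/4,150+107/4,z)
print("tip",(a+b)/2,"expected",np.array([443.53,-29.46])+158*u)
for z in(9,):print("marker",[at("top",x/1.5625,v/1.5625,z) for x,v in((467,411),(458,500))])
w=np.array([607.9,-179]);y=np.radians(-6.9);u=np.array([np.cos(y),np.sin(y)])
for d in (205,130):print(d,w-d*u,"rear",w-(d+65)*u, proj("top",[*(w-(d-158)*u),20]))
```

```text
tip [597.8 -55.1  54.5] expected [599.6 -54. ]
marker [array([ 395.6, -138. ,    9. ]), array([ 264.5, -120.1,    9. ])]
205 [ 404.4 -154.4] rear [ 339.9 -146.6] (np.float64(311.86537275863793), np.float64(191.65194207228936))
130 [ 478.8 -163.4] rear [ 414.3 -155.6] (np.float64(314.4646901207647), np.float64(160.0365727072655))
```

Run:
```python
from h import *
w=np.array([607.9,-179]);y=np.radians(-6.9);u=np.array([np.cos(y),np.sin(y)])
p=w-205*u
bot.movel([443,-29.5,85])
bot.move_ptp([*p,90],down(-6.9)); bot.movel([*p,31.5],max_speed=80);bot.dwell(.2);st()
im=imaging.capture("top");cv2.imwrite("raw_top2.png",im)
crop(im,280,130,90,75,8,"pics/f1.png")
```

```text
t6.7 [ 404.8  -154.62   31.97] [-1.7998e+02  6.0000e-02  1.7310e+02] F [ 0.08  0.78 -1.38] M [0.014 0.023 0.02 ] op0.188 gf88.0 q6 -0.42
```

View pics/f1.png

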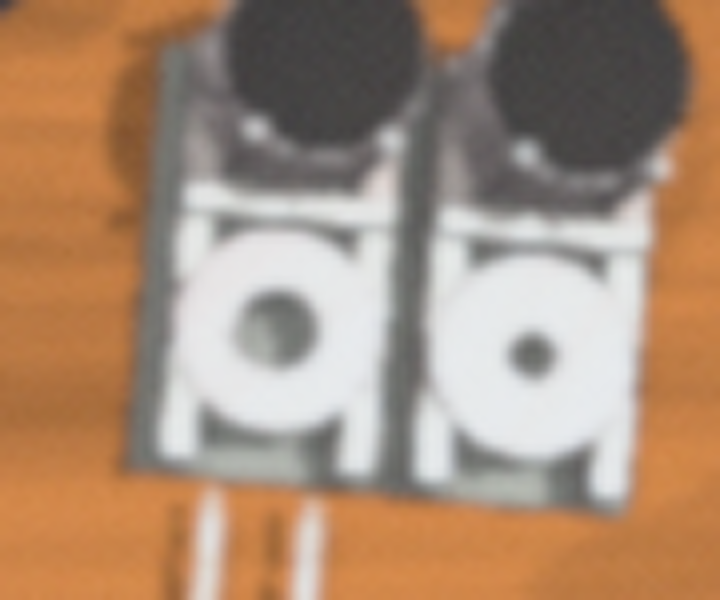

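Run:
```python
from h import *
np.set_printoptions(precision=1,suppress=True)
A=lambda x,y,z:at("top",(x+.5)/8-.5+280,(y+.5)/8-.5+130,z)[:2]
tip=A(262.5,493,27);w=A(277,331,37);rf=A(267.5,466,34)
y=np.radians(-6.9);u=np.array([np.cos(y),np.sin(y)]);n=np.array([-u[1],u[0]])
print("tip",tip,"exp",np.array([404.8,-154.62])+158*u,"w",w,"railfront",rf)
d=w-rf;print("lane yaw",np.degrees(np.arctan2(d[1],d[0])),np.linalg.norm(d))
print("tip rel washer along,lat",(tip-w)@u,(tip-w)@n)
# bearing of tines
a,b=A(212,487,27),A(203,598,27);d=a-b;print("tine yaw",np.degrees(np.arctan2(d[1],d[0])))
a,b=A(313,500,27),A(306,598,27);d=a-b;print("tine yaw",np.degrees(np.arctan2(d[1],d[0])))
a,b=A(185,185,41),A(398,213,41);d=a-b;print("stop bar yaw",np.degrees(np.arctan2(-d[0],d[1])))
a,b=A(160,455,34),A(180,240,34);d=b-a;print("rail L yaw",np.degrees(np.arctan2(d[1],d[0])))
```

```text
tip [ 561.7 -173.7] exp [ 561.7 -173.6] w [ 607.8 -178.5] railfront [ 569.  -174.6]
lane yaw -5.717476279225198 39.037757029311365
tip rel washer along,lat -46.32365873405596 -0.8058765571296561
tine yaw -6.753811388416211
tine yaw -6.323923574241127
stop bar yaw -9.039975292869443
rail L yaw -7.387948715104991
```

Run:
```python
from h import *
w=np.array([607.9,-179]);y=np.radians(-6.9);u=np.array([np.cos(y),np.sin(y)]);n=np.array([-u[1],u[0]])
p=w-205*u; q=p+74.5*u+.6*n
print(bot.movel([*q,31.0],max_speed=60,threshold=5));bot.dwell(.1);st("in")
print(bot.movel([*q,50],max_speed=25,threshold=6));st("up")
bot.movel([*q,62],max_speed=30);bot.dwell(.2);st("up2")
im=imaging.capture("top");im2=imaging.capture("side")
c=np.hstack([cv2.resize(im[125:215,270:360],(540,540)),cv2.resize(im2[120:210,225:310],(260*2,540))[:,:260]])
a=cv2.resize(im[130:210,275:355],(400,400),interpolation=cv2.INTER_CUBIC);b=cv2.resize(im2[135:215,225:305],(400,400),interpolation=cv2.INTER_CUBIC)
cv2.imwrite("pics/l1.png",np.hstack([a,b]))
```

```text
False
in t8.2 [ 478.04 -162.65   31.01] [ 1.8000e+02 -2.0000e-02  1.7309e+02] F [ 0.03 -0.21 -1.64] M [-0.07  -0.01   0.026] op0.189 gf88.0 q6 -0.35
False
up t9.1 [ 478.32 -162.67   49.91] [ 1.800e+02 -1.000e-02  1.731e+02] F [ 0.33  0.19 -1.95] M [-0.005  0.066  0.001] op0.190 gf87.9 q6 -0.35
up2 t9.9 [ 478.27 -162.66   61.86] [ 1.7999e+02 -2.0000e-02  1.7310e+02] F [-0.21  0.4  -2.31] M [-0.059  0.016  0.044] op0.190 gf87.9 q6 -0.35
```

View pics/l1.png

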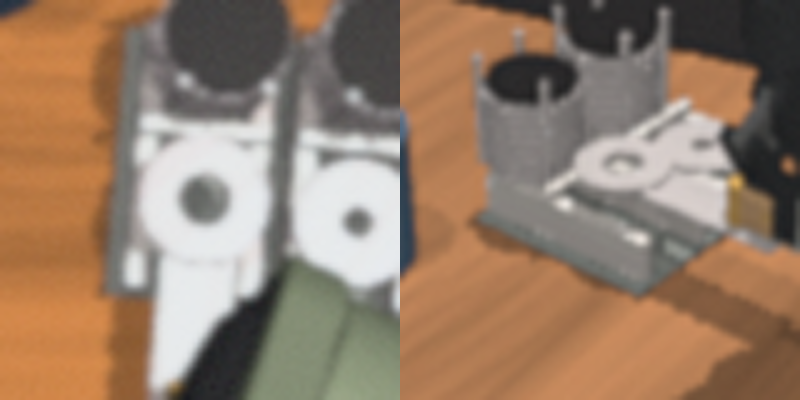

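The washer sits centred on the fork, level, and the rails are clear. Carrying it to the press front.

Run:
```python
from h import *
w=np.array([607.9,-179]);y=np.radians(-6.9);u=np.array([np.cos(y),np.sin(y)]);n=np.array([-u[1],u[0]])
q=w-130.5*u+.6*n
o=np.array([586.5,245.4]);y2=np.radians(9.8);v=np.array([np.cos(y2),np.sin(y2)])
r=solve_ik([*(o-130*v),60],down(9.8));print(r)
bot.movel([*q,92],max_speed=80)
bot.movel([*(q-95*u),92],max_speed=80)
bot.movel([*(o-215*v),92],rot=down(9.8),max_speed=110);bot.dwell(.3);st("pre")
im=imaging.capture("top");im2=imaging.capture("side");cv2.imwrite("raw_top3.png",im);cv2.imwrite("raw_side3.png",im2)
a=cv2.resize(im[140:240,90:190],(400,400),interpolation=cv2.INTER_CUBIC);b=cv2.resize(im2[220:320,130:230],(400,400),interpolation=cv2.INTER_CUBIC)
cv2.imwrite("pics/p1.png",cv2.resize(np.hstack([a,b]),None,fx=1,fy=1))
```

```text
[ 0.30839911  0.44036468 -0.51975703  0.61067461  0.          0.13735685]
pre t15.6 [374.65 208.75  91.99] [ 180.     -0.   -170.21] F [-0.76  0.88 -1.57] M [-0.006  0.061  0.046] op0.187 gf88.0 q6 0.16
```

View pics/p1.png

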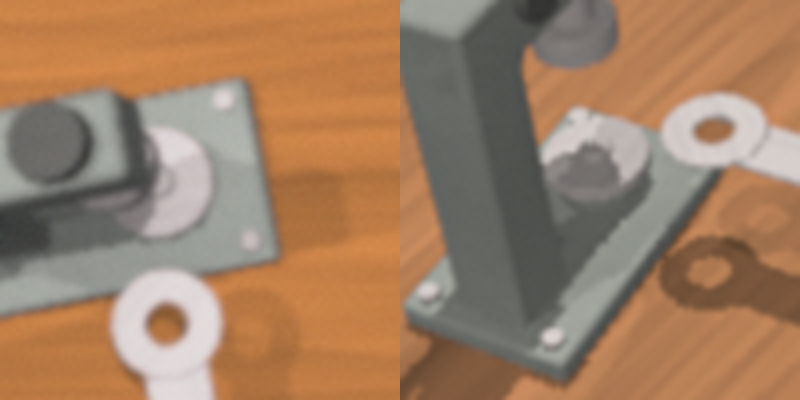

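```bash
cat > tri.py <<'E'
from h import *
def tri(a,b):
    (p,d),(q,e)=ray("top",*a),ray("side",*b)
    s=np.linalg.lstsq(np.c_[d,-e],q-p,rcond=None)[0]
    x,y=p+s[0]*d,q+s[1]*e;return (x+y)/2,np.linalg.norm(x-y)
T=lambda x,y:((x+.5)/4-.5+90,(y+.5)/4-.5+140)
S=lambda x,y:((x-400+.5)/4-.5+130,(y+.5)/4-.5+220)
E
python3 - <<'E'
from tri import *
np.set_printoptions(precision=1,suppress=True)
print("die",tri(T(157,181.5),S(595,151)))
print("washer tri",tri(T(166.7,324.5),S(715,129.5)), "top@90.5",at("top",*T(166.7,324.5),90.5),"side@",at("side",*S(715,129.5),90.5))
y=np.radians(9.8);v=np.array([np.cos(y),np.sin(y)]);print("fork exp",np.array([374.65,208.75])+130*v)
for z in(45,50,55):print(z,at("top",*T(157,181.5),z)[:2],at("side",*S(595,151),z)[:2])
# draw overlays of model for candidates
t=np.linspace(0,2*np.pi,72)
im=cv2.imread("raw_side3.png");im1=cv2.imread("raw_top3.png")
out=[]
for z in(44,50,56):
  row=[]
  for n,i,(x0,y0) in(("top",im1,(100,150)),("side",im,(155,230))):
    k=6;c=cv2.resize(i[y0:y0+50,x0:x0+50],None,fx=k,fy=k,interpolation=cv2.INTER_CUBIC)
    ctr=at("top",*T(157,181.5),z)[:2]
    for r,dz,col in((32,0,(0,0,255)),(10,4.2,(0,255,0))):
      P=[proj(n,[ctr[0]+r*np.cos(a),ctr[1]+r*np.sin(a),z+dz]) for a in t]
      cv2.polylines(c,[np.int32([((p[0]-x0+.5)*k-.5,(p[1]-y0+.5)*k-.5) for p in P])],True,col,1)
    row.append(c)
  out.append(np.vstack(row))
cv2.imwrite("pics/ov.png",cv2.resize(np.hstack(out),(800,533)))
E
```

```text
die (array([587.8, 247.8,  45.2]), np.float64(3.0909351478639366))
washer tri (array([504.6, 231. ,  91.2]), np.float64(2.217951622982657)) top@90.5 [503.7 230.5  90.5] side@ [506.1 231.   90.5]
fork exp [502.8 230.9]
45 [586.5 246.9] [589.4 248.3]
50 [586.  245.6] [585.2 252. ]
55 [585.5 244.3] [581.1 255.6]
```

View pics/ov.png

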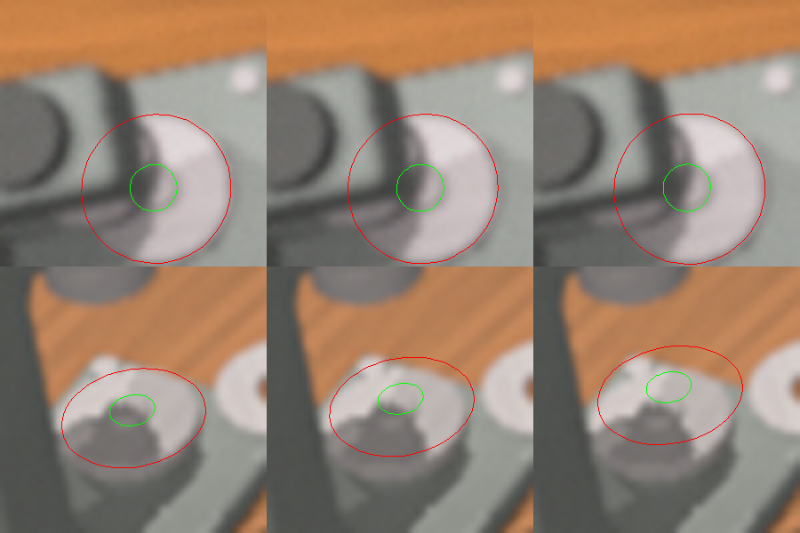

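```bash
cat >> h.py <<'E'
def F(n=12):
    f=[]
    for _ in range(n): bot.dwell(.03);f.append(bot.get_state()["contact_force"])
    f=np.array(f);return f.mean(0).round(2),f.std(0).round(2)
E
python3 - <<'E'
from h import *
T=[457.4,224.9]
bot.movel([*T,92],max_speed=50)
bot.movel([*T,63],max_speed=35);bot.dwell(.2);st();print(F())
hit=bot.movel([*T,56],max_speed=10,threshold=2.5);st(hit);print(F())
for n in("top","side"):cv2.imwrite(f"raw_{n}4.png",imaging.capture(n))
E
```

```text
t18.7 [457.61 224.97  63.25] [ 1.7999e+02  3.0000e-02 -1.7020e+02] F [ 0.36  0.08 -2.27] M [-0.058  0.05   0.039] op0.192 gf88.0 q6 0.14
(array([-0.11,  0.15, -2.43]), array([0.44, 0.54, 0.46]))
False t19.9 [457.42 224.9   56.01] [-180.     0.  -170.2] F [ 0.04  0.08 -2.94] M [0.044 0.059 0.011] op0.190 gf88.0 q6 0.14
(array([-0.08,  0.04, -2.24]), array([0.5 , 0.39, 0.41]))
```

Run:
```python
from h import *
T=[457.4,224.9]
z=56;base=-2.33
while z>43:
    z-=.75
    hit=bot.movel([*T,z],max_speed=10,threshold=4)
    m,s=F(6);print(z,bot.get_state()["tcp_pos"][2].round(2),m,hit)
    if hit or m[2]>base+1.2: break
print(F(15));st()
```

```text
55.25 55.25 [ 0.06  0.18 -2.42] False
54.5 54.51 [ 0.24  0.17 -2.23] False
53.75 53.76 [ 0.35 -0.29 -2.04] False
53.0 53.0 [ 0.01  0.09 -2.09] False
52.25 52.26 [-0.41 -0.41 -2.32] False
51.5 51.49 [-0.05  0.22 -2.22] False
50.75 50.77 [-0.4  -0.1  -2.54] False
50.0 50.06 [ 0.31 -0.06 -1.94] False
49.25 49.36 [-0.63 -0.   -0.36] False
(array([-0.46, -0.1 ,  0.04]), array([0.43, 0.29, 0.61]))
 t25.0 [457.47 224.92  49.28] [-1.800e+02  1.000e-02 -1.702e+02] F [-0.31 -0.68  0.62] M [ 0.042 -0.055  0.019] op0.195 gf88.1 q6 0.14
```

Run:
```python
from h import *
y=np.radians(9.8);v=np.array([np.cos(y),np.sin(y)]);T=np.array([457.4,224.9])
bot.movel([*T,49.5],max_speed=10);print(F(8))
c=lambda:[cv2.resize(imaging.capture(n)[b:b+54,a:a+72],(400,300),interpolation=cv2.INTER_CUBIC) for n,a,b in(("top",95,150),("side",150,225))]
A=c()
print(bot.movel([*(T-12*v),49.5],max_speed=15,threshold=5));print(F(8));st()
B=c()
cv2.imwrite("pics/d.png",np.vstack([np.hstack(A),np.hstack(B)]))
```

```text
(array([ 0.23,  0.38, -0.32]), array([0.62, 0.41, 0.18]))
False
(array([ 0.2 ,  0.09, -0.31]), array([0.29, 0.42, 0.4 ]))
 t26.8 [445.34 222.81  49.41] [ 1.800e+02 -3.000e-02 -1.702e+02] F [-0.09 -0.22 -0.8 ] M [ 0.025 -0.148 -0.024] op0.188 gf88.2 q6 0.14
```

View pics/d.png

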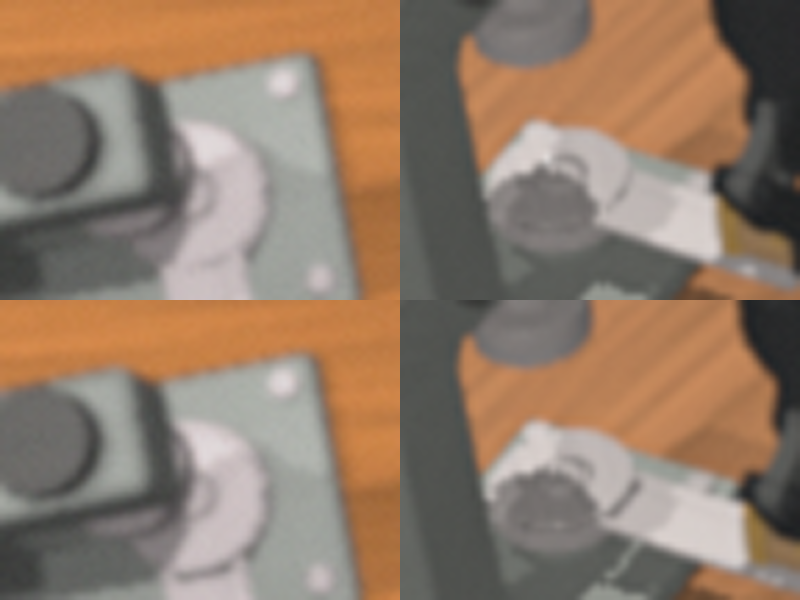

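The washer stayed on the pilot while the fork drew back 12 mm. Drawing it out fully.

Run:
```python
from h import *
y=np.radians(9.8);v=np.array([np.cos(y),np.sin(y)]);T=np.array([457.4,224.9])
a=imaging.capture("side");at_=imaging.capture("top")
print(bot.movel([*(T-40*v),49.5],max_speed=18,threshold=6));print(F(6))
print(bot.movel([*(T-85*v),49.8],max_speed=30,threshold=6));print(F(6));st()
b=imaging.capture("side");bt=imaging.capture("top")
cv2.imwrite("raw_side5.png",b);cv2.imwrite("raw_top5.png",bt);cv2.imwrite("raw_side5a.png",a);cv2.imwrite("raw_top5a.png",at_)
# registration of the washer/die region before/after
for n,i,j,(x,yy,w,h) in(("top",at_,bt,(120,168,26,30)),("side",a,b,(170,246,24,26))):
    g=lambda q:np.float32(cv2.cvtColor(q,cv2.COLOR_BGR2GRAY))[yy:yy+h,x:x+w]
    print(n,cv2.phaseCorrelate(g(i),g(j),cv2.createHanningWindow((w,h),cv2.CV_32F)),np.abs(g(i)-g(j)).mean())
```

```text
False
(array([ 0.76,  0.13, -0.88]), array([0.6 , 0.93, 0.61]))
False
(array([ 0.2 , -0.08, -1.85]), array([0.37, 0.35, 0.59]))
 t30.8 [373.77 210.45  49.81] [ 1.800e+02  1.000e-02 -1.702e+02] F [ 0.75 -0.53 -2.62] M [-0.003 -0.002 -0.001] op0.194 gf88.0 q6 0.17
top ((0.7215997040784181, -0.13054758195702476), 0.9551476967187575) 1.874359
side ((-0.3471064366189278, 0.7774475781763641), 0.9251848716794708) 8.613782
```

Run:
```python
from h import *
y=np.radians(9.8);v=np.array([np.cos(y),np.sin(y)]);T=np.array([457.4,224.9])
bot.movel([*(T-95*v),85],max_speed=80)
P=[444.5,-29.7]
bot.movel([*P,85],rot=down(-8.95),max_speed=140)
bot.movel([*P,12],max_speed=60)
print(bot.movel([*P,6.2],max_speed=8,threshold=3));st("down");print(F(5))
bot.grip(0.6);st("rel")
bot.movel([*P,140],max_speed=120)
bot.movel([360,-29.7,200],max_speed=120);st()
a=imaging.capture("top");b=imaging.capture("side");cv2.imwrite("raw_top6.png",a);cv2.imwrite("raw_side6.png",b)
g=lambda q:np.float32(cv2.cvtColor(q,cv2.COLOR_BGR2GRAY))
S5,S6,S0=g(cv2.imread("raw_side5.png")),g(b),g(cv2.imread("raw_side0.png"))
S5a=g(cv2.imread("raw_side5a.png"))
np.set_printoptions(linewidth=250)
print("side now-empty");print((S6-S0)[244:276:1,168:200].astype(int)) 
t0=g(cv2.imread("raw_top0.png"));print("paddle diff",np.abs(g(a)-t0)[176:235,240:275].mean())
for n,(x,yy,w,h) in dict(mug=(245,80,50,60),smallw=(325,150,45,45),bottle=(185,70,45,55),red=(285,258,25,66),tape=(365,270,48,46),green=(150,255,40,64)).items():
    print(n,np.abs(g(a)-t0)[yy:yy+h,x:x+w].mean().round(2))
```

```text
True
down t35.4 [444.46 -29.7    7.02] [ 1.8000e+02 -1.0000e-02  1.7104e+02] F [-0.58  0.14  5.19] M [ 0.013 -0.041 -0.045] op0.187 gf89.0 q6 -0.08
(array([-0.1 ,  0.41,  5.53]), array([0.21, 0.55, 0.6 ]))
rel t36.0 [443.36 -29.44   6.35] [ 1.7999e+02 -1.3000e-01  1.7105e+02] F [ 0.93  0.38 -0.13] M [ 0.024 -0.023  0.02 ] op0.601 gf0.0 q6 -0.08
 t38.3 [360.31 -29.77 199.81] [ 1.7999e+02 -1.0000e-01  1.7105e+02] F [-0.02  0.36 -0.87] M [ 0.02   0.011 -0.008] op0.600 gf0.0 q6 -0.13
side now-empty
[[ 0  0  1 ...  0  1  0]
 [ 1  0  0 ...  1  1  0]
 [-1  0  1 ...  0  0  2]
 ...
 [ 0 -1  0 ... -1  0 -1]
 [ 1  2  0 ...  0  1  1]
 [-1 -1  0 ...  0  0 -1]]
paddle diff 1.474092
mug 1.35
smallw 1.09
bottle 1.17
red 21.18
tape 1.22
green 24.07
```

Run:
```python
from h import *
bot.move_j([-1.47,0.326,-0.193,1.052,0,1.437])
a=imaging.capture("top");b=imaging.capture("side");cv2.imwrite("raw_top7.png",a);cv2.imwrite("raw_side7.png",b)
g=lambda q:np.float32(cv2.cvtColor(q,cv2.COLOR_BGR2GRAY))
t0=g(cv2.imread("raw_top0.png"));s0=g(cv2.imread("raw_side0.png"));A=g(a);B=g(b)
for n,(x,yy,w,h) in dict(red=(285,258,25,66),green=(150,255,40,64),paddle=(240,176,35,100)).items():
    print(n,np.abs(A-t0)[yy:yy+h,x:x+w].mean().round(2))
print("whole top changed px:",cv2.boundingRect(np.uint8(cv2.blur(np.abs(A-t0),(3,3))>8)))
def show(I,x,y,w,h):
    for r in I[y:y+h,x:x+w]: print(" ".join("%3d"%v for v in r))
print("side diff");show((B-s0).astype(int),165,244,30,30)
print("side");show(B.astype(int),165,244,30,30)
```

```text
red 1.2
green 1.15
paddle 1.77
whole top changed px: (128, 157, 300, 226)
side diff
 -1   0  -1   1  -1   1   0   0  -1   0   0   0   0   0   0   0   0   1   0   0   0   0   0  -1   0   1   0   1   1   0
  0   1   1   2  -1  -1   0   1   1   1  -1   0  -1   1  -1   0   1   0  -1   1   0   1   1   0   0   1   0   0   0  -1
  0   0   1   0  -1   1  -2   1   0   1   0   0   0   0   0   0   1   1   0   0   1   0   0   0  -1   1   0   0  -1   1
 -1   0   1   0   1   0   0  -1   0  -1   0   0   1   1   0   0  -1   1   0   0   0   0   0   0   0  -1   0   1   0   1
  1  -1   1   0   0   1  -1  -1   0   1   0   0   0   0  -4  -2   1   3   3   1   0   0  -1   0   0   1   1  -1   0   0
  0   1   0   1  -1   0  -1   0  -1   0   0   2   0  -5 -15 -15  -3   2   3   5   4   1   2   2   0   1   0  -1   1   0
 -1   0   0  -2   0   1   0   0  -2   0   2   4  -2  -8 -17 -13  -6   0   2   6   3   4   5   6   2   0  -1   0   0   2
 -1   0  -1  -1   1   0  -2   2   0   0   3   3  -4 -13 -12  -6  -4   1   2   1   2   1   3   3   0   0   0  -1   0   1
  0   0   0   0  -1  -1  -1   3   1   1   2   2  -6 -14 
[... 5488 characters left out ...]
 107 112 117 122 123 124 124 122 121 122 123 123 118 115 113 107  96  88  87  88  92 108 136 148 149
 78  82  99 107 107 100 100 106 116 118 119 120 119 118 118 119 119 110 104 102  95  90  88  88  89  95 118 143 148 148
 79  80  92 104 109 105  98  95  98 104 106 109 109 106 106 105 104  98  95  93  91  89  89  89  94 113 138 147 148 147
 79  79  88 103 109 109 105  97  92  94  97  99  99  99  98  98  96  95  92  91  91  92  89  89 106 135 148 148 146 147
 79  79  87 102 109 109 109 107  98  92  91  92  95  95  95  93  91  91  90  91  91  90  88  93 115 142 148 146 146 145
 78  79  85 101 108 110 109 107 102  94  91  90  91  92  92  91  91  90  89  92  89  91 101 112 135 146 146 145 145 146
```

Run:
```python
from h import *
st();print(bot.sign_off())
```

```text
t40.5 [ 128.98 -534.22  231.32] [-1.7999e+02 -1.0000e-02  1.3540e+01] F [ 0.05 -0.3   0.5 ] M [-0.034 -0.028  0.001] op0.599 gf0.0 q6 1.44
the job is handed in; nothing more can be done
None
```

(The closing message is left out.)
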